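# Seat a round-bottomed sample vessel in its cradle and latch it

## Task

Take the steel sample vessel with the red collar out of the white storage block and set its rounded bottom gently, without dropping it, into the copper bowl of the cradle, fully home and upright, and let go of it. Then swing the cradle's orange retaining fork by its blue upright handle all the way to its stop, so that the fork lies round the vessel's neck. Leave the green and yellow vessels standing in the block.

Things in the scene. Friction and masses are not known exactly. Their poses are not given: they have to be found in the camera images.
- red_vessel_centre (a point): Upright steel sample vessel with red collar and cap, 0.45 kg, 125 mm tall. Point: on its axis, half-way up (62.5 mm above its lowest point). z: up along its axis. Hemispherical bottom of 36 mm radius, then 72 mm diameter up to a flat shoulder 9.5 mm above this point, then a straight neck of 32 mm diameter, 53 mm long, to the flat top. Grip the neck from above.
- green_vessel_centre (a point): the same round-bottomed steel sample vessel as the red one (72 mm diameter, 125 mm tall), but with a green collar and cap; the point is its centre, half-way up. It stays in the storage block.
- yellow_vessel_centre (a point): the same round-bottomed steel sample vessel as the red one (72 mm diameter, 125 mm tall), but with a yellow collar and cap; the point is its centre, half-way up. It stays in the storage block.
- rack: White storage block lying fixed on the table, 90 x 290 x 25 mm; origin at the centre of its underside, long side along its y. Three 51 mm holes in a row along y, 95 mm apart, each with a vessel merely resting in it (it lifts straight out); which vessel is in which hole varies.
- cradle_bowl (a point): Centre of the bowl's mouth, 50 mm above the table, on the fixed cradle. A copper-lined cone, 80 mm wide at the mouth, walls at 45 degrees, floor 30 mm below, in a grey round block of 112 mm diameter. A vessel lowered in centres itself; fully home its centre point is 37.4 mm above this point. y points from the fork's pivot to the bowl, z up.
- fork_arm (a joint): Angle of the retaining fork, rad: 0 = shut at its stop, growing counter-clockwise seen from above as it opens, at most 1.45; starts well open. Light friction (2 N at the handle), stays where left. Fork and arm are flat, orange, 10 mm thick, underside 102 mm above the table: 5 mm above the shoulder of a vessel fully home. Its slot is 46 mm wide for the 32 mm neck.
- fork_handle (a point): Mid-height of the blue upright handle on the fork's tail: a round pin, 20 mm diameter, 55 mm tall (27.5 mm above and below this point), with the flat arm under it. It is 85 mm from the pivot on the side away from the fork and circles about the pivot with it; shut, it lies on the line from the bowl through the pivot and beyond.
- fork_pivot (a point): Point on the fork's upright pivot axis, at the height of fork_handle; fixed to the cradle, 110 mm from the bowl's axis.
Things that resemble listed ones, but are neither listed nor needed, are in the scene too. Leave any pink look-alike of the part that bears red_vessel_centre alone.

How it is judged:
On the way, in this order (a step that is already met when the one before it is completed fails the run):
1. the red vessel sits in the bowl, let go of, with the fork still open (horizontal distance between red_vessel_centre and cradle_bowl below 0.007 m and z of red_vessel_centre in the frame of cradle_bowl between 0.033 and 0.042 m and angle between red_vessel_centre's own z axis and vertical below 0.12 rad and value of joint fork_arm above 0.6 rad and contact force between the fingers and red_vessel below 0.2 N), for 0.3 s.
2. the fork is shut over the seated vessel (horizontal distance between red_vessel_centre and cradle_bowl below 0.007 m and z of red_vessel_centre in the frame of cradle_bowl between 0.033 and 0.042 m and angle between red_vessel_centre's own z axis and vertical below 0.12 rad and value of joint fork_arm below 0.1 rad), for 0.2 s.
At the end, for the whole second after the job is handed in: The red vessel stands in the bowl, its centre within 7 mm of the bowl's axis and 33 to 42 mm above the mouth, tilted less than 0.12 rad, and the fork is within 0.1 rad of its stop; everything let go and staying so (all of step 2); the robot touches nothing.
It fails at once if the red vessel dropped (falling free at over 0.35 m/s, a drop of about 8 mm) (linear speed of red_vessel above 0.35 m/s and contact force between the fingers and red_vessel below 0.2 N).
It fails at once if the red vessel rammed into the cradle (over 40 N) (contact force between red_vessel and cradle above 40 N).
It fails at once if the green vessel taken or knocked from its place (moved over 20 mm or tipped over 0.3 rad) (distance of green_vessel_centre from where it was at the start of the episode above 0.02 m or angle between green_vessel_centre's own z axis and vertical above 0.3 rad).
It fails at once if the yellow vessel taken or knocked from its place (moved over 20 mm or tipped over 0.3 rad) (distance of yellow_vessel_centre from where it was at the start of the episode above 0.02 m or angle between yellow_vessel_centre's own z axis and vertical above 0.3 rad).
It also fails if it takes over 53 s, if anything falls off the work surface, if the arm or the gripper's body presses on something with over 40 N, if the wrist force passes 120 N, or if a joint passes its speed limit or range.

## Robot

A 6-joint arm with a two-finger parallel gripper is mounted at the origin on the work surface. World frame = base frame: x ahead of the robot, y to its left, z up, the work surface at z = 0. Lengths are in m, angles in rad, forces in N, time in s.
With the tool pointing down it reaches from about 0.35 to 0.775 m from the base axis. Payload 7.3 kg.
Tool frame: the origin (TCP) lies on the centre line of the jaws, within the pads' length; the fingertips stand 14 mm ahead of it and the grasp point (between the pads) lies 5 mm behind it; z points along the fingers, y is the direction in which the jaws open and shut (so a half turn about z gives the same grasp; the last joint's range is limited). The gripper opens to 92 mm and grips with 3 to 60 N. Pads are 19 mm wide; open, the fingers measure 130 mm over their backs; the gripper's body (75 mm by 190 mm) begins 47 mm behind the grasp point.
Start: joints at [-1.333, 0.342, 1.524, -0, 1.275, -0.146], TCP at [0.197, -0.487, 0.241] pointing down, gripper open.
Joint ranges: [-2.53, 2.53], [-0.77, 2.02], [0.04, 2.7], [-1, 4.14], [0.28, 2.66], [-3.11, 3.11]. Speed limits (rad/s): [2.57, 2.57, 3.14, 3.14, 3.14, 3.14].

## Interface

Orientations are given as [roll, pitch, yaw] about the fixed x, y, z axes, in that order (R = Rz(yaw) Ry(pitch) Rx(roll)).
In Python, from cell import telemetry, cams, robot gives the robot as it stands.
- The arm moves only by the tool servo_tool, never from a script. Its argument "targets" is text: rows parted by semicolons, each of 4 numbers parted by spaces: the shift along the tool's x, y, z in mm, then the turn about the tool's z in rad. In form: x y z yaw; .... A call has 1 to 20 rows; each row shifts and turns the pose as measured when the row begins, along the tool's axes as they then stand; what a row does not reach is not made up. A row lasts 1/8 s, in which the tool goes at most 62.5 mm and 10.7 degrees, less where a joint would pass 70% of its speed; a pose out of reach is approached as far as the arm can. A call with a gripper value outside its range is refused whole. "hand" is the opening, from 0 (shut) to 1 (fully open), set as the call begins (left out, the last holds). The fingers move at their own pace and stop on an object; "squeeze" is the grip in N (left out, the last holds). Time passes only in rows, so rows that do not move let the fingers close. It gives the time, the measured TCP pose, the force and the opening at its end, in the units of the state.
- telemetry.observe(): the state, without advancing time (a new reading comes with each control period).
- cams.read_camera(name): name is "scene" or "side" or "wrist"; returns a dict with "color" (420x560x3 uint8, red, green, blue), "K" (3x3 intrinsics, pixels), "R" (3x3) and "t" (3): a world point X has camera coordinates R X + t. Camera axes: x right, y down, z forward; pixel columns grow to the right and rows downward; lengths in m; the calibration is good to about 2 mm. A picture is of the moment at which its call begins. There is no depth.
- robot.hand_in(): hands the job in, once; it reports no verdict.
Trained networks look in a picture, given as the dict that the camera call returned (one of the last four; its "shot" number tells which), for a name from the list of things; names that differ only in an ending like _2 or _b are one class to them, and where a whole thing is asked for, a point or a joint stands for the part that bears it (a point fixed in the world has none). Each returns a list of dicts, best first, with "score" (0 to 1); they miss things now and then, are a little off and sometimes report something else, mostly with a low value. They report only what shows in the picture. A call takes as long as a camera call. They do not tell look-alikes from the thing itself.
- cams.cut_out(picture, query): "region" (420x560 bool, what is visible of it) and "extent" ([centre column, centre row, width, height] in pixels, round what is visible of it).
The state is a dict: "time": time; "qpos": joint angles; "qvel": joint speeds; "joint_efforts": joint torques, N m; "tool_pos": TCP position; "tool_rot": TCP orientation; "contact_force": force on the tool from outside, world axes, zero at the start; "torque": the same for the moment, N m; "opening": finger opening in m.
Only numpy, scipy, OpenCV 4.12 (cv2) and the standard library are available. Lean on these libraries where they do the work, as an engineer would, in place of code of your own. Each camera call takes 0.05 s, during which the arm holds its last target.

## Working session

There is one attempt and no reset: what is moved stays moved. The work goes in short steps, Python scripts to look and compute and a tool call to move; the robot and the scene stay as the last step left them, time stands still between calls to the robot, and variables do not carry over. Pictures are saved under pics/ and viewed, and the job is handed in when it is done.

Besides the shell and the picture viewer there is one more tool, called after "Call:" in YAML: its name, and indented under it one key for each argument. servo_tool: Moves the arm, as the interface text tells. Its arguments: {"type":"object","properties":{"targets":{"type":"string"},"hand":{"type":"number"},"squeeze":{"type":"number"}},"required":["targets"]}

```bash
ls; mkdir -p pics; python3 - <<'E'
from cell import telemetry, cams, robot
import cv2,numpy as np
s=telemetry.observe();print(s['time'],s['tool_pos'],s['tool_rot'],s['opening'])
for n in ['scene','side','wrist']:
    p=cams.read_camera(n);cv2.imwrite(f'pics/{n}0.png',p['color'][:,:,::-1])
    print(n,p['K'].tolist(),p['R'].round(3).tolist(),p['t'].round(3).tolist())
    for q in ['red_vessel_centre','fork_handle','rack','fork_arm','cradle_bowl']:
        try: print(q,[(round(d['score'],2),np.round(d['extent'],1).tolist()) for d in cams.cut_out(p,q)])
        except Exception as e: print(q,e)
E
```

```text
pics
0.0 [ 0.19653249 -0.48643889  0.24004976] [-3.14011890e+00 -2.34651147e-04  3.83782895e-01] 0.09171593251552389
scene [[471.66636513771095, 0.0, 275.9617145118071], [0.0, 471.66636513771095, 211.67174416134515], [0.0, 0.0, 1.0]] [[0.876, 0.481, 0.015], [0.419, -0.746, -0.518], [-0.238, 0.46, -0.855]] [-0.527, -0.135, 1.34]
red_vessel_centre [(0.92, [238.5, 166.3, 27.0, 38.4]), (0.83, [290.9, 169.6, 25.9, 42.1]), (0.8, [376.6, 156.7, 27.5, 33.7])]
fork_handle [(0.48, [279.9, 197.9, 26.1, 35.2])]
rack [(0.96, [290.2, 192.3, 70.9, 88.6])]
fork_arm [(0.83, [186.2, 258.1, 53.3, 94.9])]
cradle_bowl [(0.8, [215.7, 265.0, 111.2, 104.6])]
side [[419.3947714348804, 0.0, 276.3461940440924], [0.0, 419.3947714348804, 203.75466540437435], [0.0, 0.0, 1.0]] [[-0.994, -0.113, -0.003], [-0.082, 0.742, -0.665], [0.078, -0.661, -0.746]] [0.56, 0.101, 1.011]
red_vessel_centre [(0.66, [347.9, 273.8, 34.8, 45.5]), (0.65, [281.4, 284.6, 38.7, 50.2]), (0.56, [176.4, 366.7, 39.9, 45.6])]
fork_handle [(0.98, [331.1, 153.9, 86.1, 66.6])]
rack [(0.67, [280.6, 306.2, 53.4, 131.7])]
fork_arm [(0.63, [330.2, 156.2, 83.3, 69.9])]
cradle_bowl [(0.92, [320.9, 182.4, 110.3, 121.9])]
wrist [[334.0420540442727, 0.0, 281.04119866466203], [0.0, 334.0420540442727, 209.54100370137908], [0.0, 0.0, 1.0]] [[0.373, -0.928, 0.0], [-0.897, -0.361, 0.255], [-0.237, -0.095, -0.967]] [-0.525, -0.031, 0.39]
red_vessel_centre []
fork_handle []
rack []
fork_arm []
cradle_bowl []
```

View pics/scene0.png

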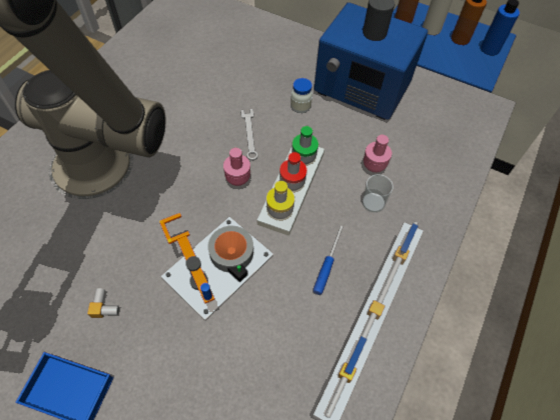

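View pics/side0.png

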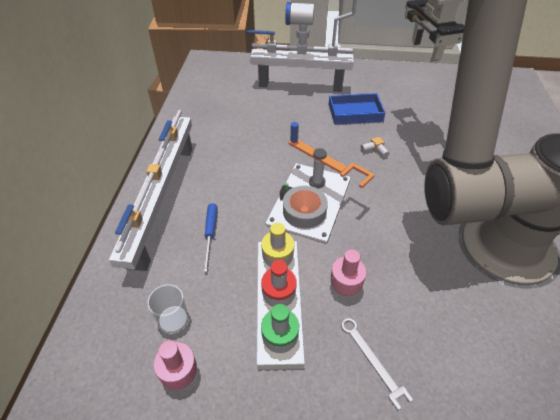

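```bash
python3 - <<'E'
import cv2,numpy as np
a=cv2.imread('pics/scene0.png');b=cv2.imread('pics/side0.png')
c=cv2.resize(a[120:325,150:330],None,fx=2.9,fy=2.9,interpolation=cv2.INTER_CUBIC)
d=cv2.resize(b[110:370,240:390],None,fx=2.3,fy=2.3,interpolation=cv2.INTER_CUBIC)
cv2.imwrite('pics/za.png',c);cv2.imwrite('pics/zb.png',d)
E
```

```text
(no output)
```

View pics/za.png

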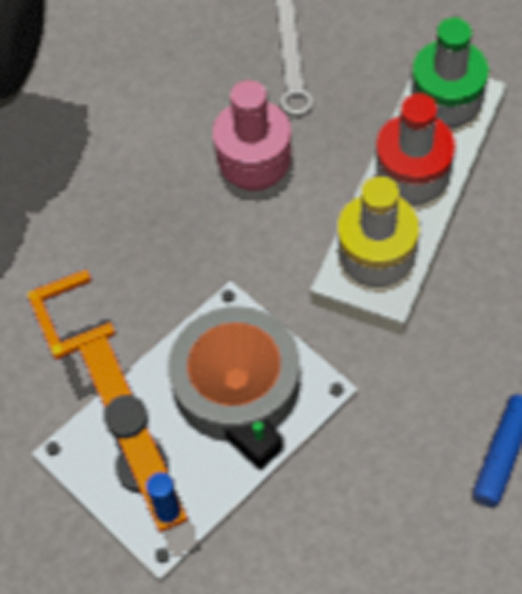

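View pics/zb.png

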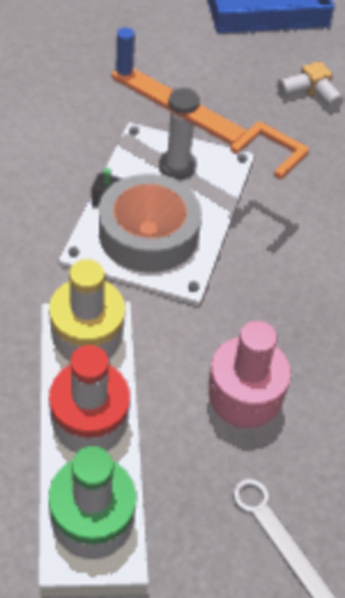

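```bash
cat > h.py <<'E'
import numpy as np,cv2
from cell import telemetry, cams, robot
def ray(p,uv):
    d=p['R'].T@np.linalg.inv(p['K'])@np.array([uv[0],uv[1],1.]);return -p['R'].T@p['t'],d/np.linalg.norm(d)
def atz(p,uv,z):
    o,d=ray(p,uv);return (o+d*(z-o[2])/d[2])[:2]
def tri(obs):
    A=np.zeros((3,3));b=np.zeros(3)
    for p,uv in obs:
        o,d=ray(p,uv);M=np.eye(3)-np.outer(d,d);A+=M;b+=M@o
    return np.linalg.solve(A,b)
def proj(p,X):
    c=p['R']@np.asarray(X)+p['t'];u=p['K']@c;return u[:2]/u[2]
E
python3 - <<'E'
from h import *
a=cams.read_camera('scene');b=cams.read_camera('side')
np.set_printoptions(precision=4,suppress=True)
Z={'cap':.1394,'sh':.0864,'bowl':.05,'handle':.1395,'pivcap':.12}
for n,u,v in [('cap',(294.5,156.9),(279.1,265.7)),('sh',(293.1,170.3),(279.1,282.6)),('bowl',(230.9,245.5),(305.2,203)),('handle',(206.2,291.7),(294.3,132.6)),('pivcap',(193.4,262.1),(320,153))]:
    print(n,tri([(a,u),(b,v)]),atz(a,u,Z[n]),atz(b,v,Z[n]))
# colour masks
for nm,p in(('scene',a),('side',b)):
    h=cv2.cvtColor(p['color'],cv2.COLOR_RGB2HSV)
    H,S,V=h[...,0].astype(int),h[...,1],h[...,2]
    for c,m in (('red',((H<5)|(H>175))&(S>190)),('yel',(abs(H-29)<5)&(S>150)),('grn',(abs(H-65)<12)&(S>130)),('blue',(abs(H-110)<12)&(S>150))):
        n,l,st,ce=cv2.connectedComponentsWithStats(m.astype(np.uint8))
        print(nm,c,[(st[i].tolist(),ce[i].round(1).tolist()) for i in range(1,n) if st[i,4]>25])
E
```

```text
cap [0.5352 0.2093 0.1387] [0.537  0.2091] [0.5335 0.2092]
sh [0.5343 0.2106 0.0791] [0.5375 0.206 ] [0.5329 0.2147]
bowl [ 0.4965 -0.0441  0.0439] [ 0.4994 -0.0464] [ 0.4956 -0.0389]
handle [ 0.5393 -0.2009  0.1371] [ 0.5405 -0.2015] [ 0.5388 -0.1982]
pivcap [ 0.4696 -0.1505  0.1182] [ 0.4709 -0.1511] [ 0.4691 -0.1488]
scene red [([281, 152, 25, 29, 362], [293.5, 168.4])]
scene yel [([267, 181, 27, 30, 464], [280.1, 196.9]), ([341, 371, 12, 8, 37], [346.8, 374.9])]
scene grn [([293, 126, 25, 31, 400], [305.1, 142.6])]
scene blue [([315, 3, 204, 113, 11501], [410.2, 53.2]), ([294, 78, 18, 16, 230], [302.1, 85.8]), ([409, 225, 8, 15, 47], [412.3, 230.7]), ([314, 256, 20, 38, 326], [323.5, 274.6]), ([201, 284, 10, 15, 108], [205.9, 290.8]), ([346, 337, 19, 36, 202], [355.1, 355.2]), ([16, 352, 97, 68, 4236], [64.6, 388.8])]
side red []
side yel []
side grn []
side blue [([330, 97, 54, 19, 552], [355.0, 108.4]), ([206, 204, 10, 30, 199], [210.3, 218.7])]
```

```bash
python3 - <<'E'
from h import *
np.set_printoptions(precision=4,suppress=True)
a=cams.read_camera('scene');b=cams.read_camera('side')
A=lambda x,y:(x/2.9+150,y/2.9+120)
B=lambda x,y:(x/2.3+240,y/2.3+110)
for n,u,v in [('yel',A(380,190),B(87,271)),('grn',A(454,30),B(94,461))]:
    print(n,tri([(a,u),(b,v)]),atz(a,u,.1394),atz(b,v,.1394))
for n,u in [('fork tip',A(90,275)),('corner',A(32,292)),('corner2',A(55,350)),('tip2',A(114,328))]: print(n,atz(a,u,.11))
E
```

```text
yel [0.5475 0.1162 0.1381] [0.549  0.1157] [0.5463 0.1168]
grn [0.5219 0.3027 0.1384] [0.524  0.3022] [0.5201 0.3026]
fork tip [ 0.3716 -0.0586]
corner [ 0.3395 -0.0952]
corner2 [ 0.3872 -0.13  ]
tip2 [ 0.4169 -0.0904]
```

Call:
servo_tool:
  targets: "41 -37 0 0;41 -37 0 0;41 -37 0 0;41 -37 0 0;41 -37 0 0;41 -37 0 0;41 -37 0 0;41 -37 0 0;41 -37 0 0;41 -37 0 0;41 -37 0 0;41 -37 0 0;41 -37 0 0;0 0 0 0"
  hand: 1

```text
time: 2.85
tool_pos: [0.5221, 0.1779, 0.2412]
tool_rot: [3.135, -0.007, 0.38]
contact_force: [-0.5, -0.7, -0.2]
opening: 0.0919
```

Call:
servo_tool:
  targets: "0 0 0 -0.17;0 0 0 -0.17;0 0 0 -0.17;0 0 0 -0.17;0 0 0 -0.17;0 0 0 -0.17;0 0 0 -0.17;0 0 0 -0.15;0 0 0 0"

```text
time: 3.98
tool_pos: [0.5194, 0.1712, 0.2412]
tool_rot: [3.138, 0.009, 1.759]
contact_force: [-0.1, 0.6, 0.1]
opening: 0.0917
```

```bash
python3 - <<'E'
from h import *
np.set_printoptions(precision=4,suppress=True)
s=telemetry.observe();print(s['time'],s['tool_pos'],s['tool_rot'],s['qpos'])
p=cams.read_camera('wrist');cv2.imwrite('pics/w1.png',p['color'][:,:,::-1])
print(proj(p,(.535,.2095,.1394)),[np.round(d['extent'],1).tolist() for d in cams.cut_out(p,'red_vessel_centre')])
E
```

```text
3.975 [0.5194 0.1712 0.2412] [3.1378 0.0085 1.7587] [ 0.1831  0.3804  1.4649 -0.0088  1.2925 -0.0024]
[310.9209 167.8575] [[144.7, 181.8, 92.2, 74.3], [303.6, 155.6, 80.1, 76.7], [516.8, 21.7, 82.9, 43.4]]
```

View pics/w1.png

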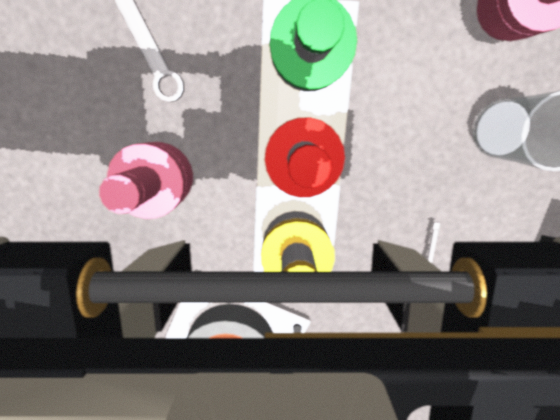

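Call:
servo_tool:
  targets: "18 11 0 0;17 11 0 0.03;0 0 0 0;0 0 0 0"

```text
time: 4.58
tool_pos: [0.5347, 0.2091, 0.2411]
tool_rot: [3.138, 0.009, 1.717]
contact_force: [-0.4, -0.1, 0.9]
opening: 0.0919
```

```bash
python3 - <<'E'
from h import *
np.set_printoptions(precision=4,suppress=True)
s=telemetry.observe();print(s['time'],s['tool_pos'],s['tool_rot'])
p=cams.read_camera('wrist');cv2.imwrite('pics/w2.png',p['color'][:,:,::-1])
print(proj(p,(.5345,.2095,.1394)),proj(p,s['tool_pos']),[np.round(d['extent'],1).tolist() for d in cams.cut_out(p,'red_vessel_centre')])
E
```

```text
4.575 [0.5347 0.2091 0.2411] [3.1379 0.009  1.7166]
[280.3816 212.7026] [280.9562 272.4879] [[127.0, 218.8, 96.6, 76.7], [280.0, 192.8, 80.0, 77.5], [501.8, 35.6, 116.3, 71.3], [217.9, 322.9, 94.4, 34.5]]
```

View pics/w2.png

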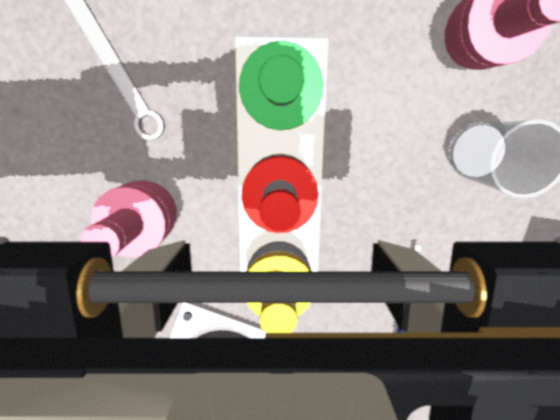

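The red cap sits at (280, 212), as predicted, so I'll descend.

Call:
servo_tool:
  targets: "0 0 20 0;0 0 20 0;0 0 20 0;0 0 20 0;0 0 15 0;0 0 15 0;0 0 10 0;0 0 8 0;0 0 0 0;0 0 0 0"

```text
time: 5.92
tool_pos: [0.5364, 0.205, 0.111]
tool_rot: [3.133, 0.009, 1.712]
contact_force: [0.2, -0.6, 0.0]
opening: 0.0921
```

Call:
servo_tool:
  targets: "4.5 -1.5 1 0;0 0 0 0;0 0 0 0"

```text
time: 6.3
tool_pos: [0.5346, 0.2099, 0.1109]
tool_rot: [3.131, 0.009, 1.712]
contact_force: [0.7, -0.3, 0.1]
opening: 0.0916
```

```bash
python3 - <<'E'
from h import *
s=telemetry.observe();print(s['time'],s['tool_pos'],s['tool_rot'])
p=cams.read_camera('side');cv2.imwrite('pics/s2.png',cv2.resize(p['color'][200:400,180:400,::-1],None,fx=3,fy=3))
E
```

```text
6.3 [0.53460399 0.20986866 0.11089695] [3.13106322 0.00881701 1.71241233]
```

View pics/s2.png

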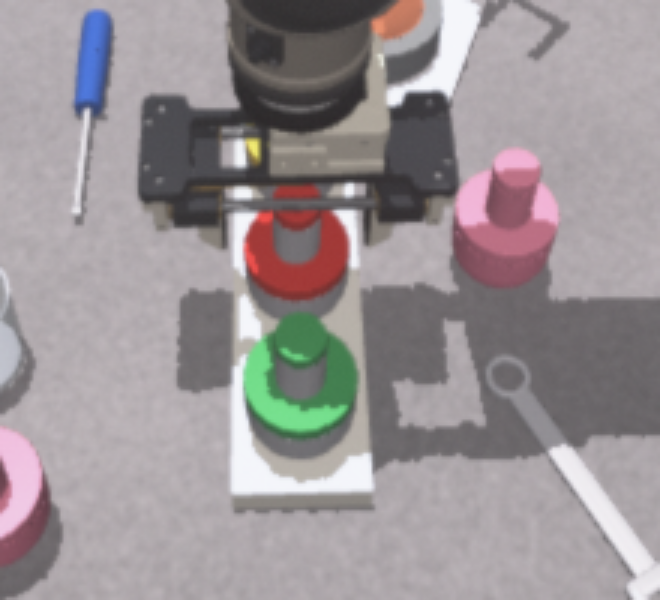

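Fingers straddle the red neck, so I'll close.

Call:
servo_tool:
  targets: "0 0 0 0;0 0 0 0;0 0 0 0;0 0 0 0;0 0 0 0;0 0 0 0;0 0 0 0;0 0 0 0"
  hand: 0
  squeeze: 30

```text
time: 7.35
tool_pos: [0.534, 0.2096, 0.111]
tool_rot: [3.133, 0.009, 1.712]
contact_force: [-0.3, 0.0, 0.4]
opening: 0.0313
```

Call:
servo_tool:
  targets: "0 0 -5 0;0 0 -10 0;0 0 -15 0;0 0 -20 0;0 0 -20 0;0 0 -20 0;0 0 -20 0;0 0 -20 0;0 0 -15 0;0 0 -10 0;0 0 0 0"

```text
time: 8.72
tool_pos: [0.5316, 0.2107, 0.2772]
tool_rot: [3.13, 0.009, 1.712]
contact_force: [-0.1, 0.4, -4.9]
opening: 0.0312
```

```bash
python3 - <<'E'
from h import *
from scipy.optimize import minimize
np.set_printoptions(precision=4,suppress=True)
th=np.linspace(0,2*np.pi,100)
for nm,seed in(('scene',(231,245)),('side',(305,203))):
    p=cams.read_camera(nm);im=cv2.imread(f'pics/{nm}0.png')
    h=cv2.cvtColor(im,cv2.COLOR_BGR2HSV).astype(int)
    m=((h[...,0]<14)&(h[...,1]>110)&(h[...,2]>60)).astype(np.uint8)
    n,l,st,ce=cv2.connectedComponentsWithStats(m)
    i=l[seed[1],seed[0]];print(nm,i,st[i],ce[i])
    M=(l==i)
    cn=max(cv2.findContours(M.astype(np.uint8),0,1)[0],key=cv2.contourArea);hull=cv2.convexHull(cn)
    M=cv2.fillPoly(np.zeros(M.shape,np.uint8),[hull],1)
    S=cv2.resize(M,None,fx=4,fy=4,interpolation=0)
    for z in(.05,):
      def f(v):
        P=np.array([proj(p,(v[0]+v[2]*np.cos(t),v[1]+v[2]*np.sin(t),z)) for t in th])
        R=cv2.fillPoly(np.zeros(S.shape,np.uint8),[np.round((P+.5)*4*16).astype(np.int32)],1,shift=4)
        return 1-(R&S).sum()/(R|S).sum()
      r=minimize(f,(.497,-.043,.04),method='Nelder-Mead',options=dict(initial_simplex=[(.497,-.043,.04),(.502,-.043,.04),(.497,-.038,.04),(.497,-.043,.037)]))
      print(z,r.x,r.fun)
E
```

```text
scene 48 [215 231  31  29 711] [230.1828 245.0464]
0.05 [ 0.4966 -0.0452  0.0394] 0.03693444136657431
side 104 [290 191  30  22 515] [304.6777 201.3883]
0.05 [ 0.4977 -0.0453  0.0369] 0.0351266192087758
```

Call:
servo_tool:
  targets: "-12 -4 0 0;-25 -7 0 0;-25 -7 0 0;-25 -7 0 0;-25 -7 0 0;-25 -7 0 0;-25 -7 0 0;-25 -7 0 0;-25 -7 0 0;-20 -7 0 0;-12 -4 0 0;0 0 0 0;0 0 0 0"

```text
time: 10.45
tool_pos: [0.4872, -0.0559, 0.2707]
tool_rot: [-3.134, 0.009, 1.71]
contact_force: [0.1, 0.4, -4.8]
opening: 0.0314
```

Call:
servo_tool:
  targets: "9 11 0 0;0 0 20 0;0 0 20 0;0 0 20 0;0 0 20 0;0 0 15 0;0 0 8 0;0 0 0 0;0 0 0 0"

```text
time: 11.58
tool_pos: [0.5032, -0.0361, 0.1654]
tool_rot: [-3.141, 0.008, 1.719]
contact_force: [0.0, -0.2, -4.3]
opening: 0.0315
```

```bash
python3 - <<'E'
from h import *
s=telemetry.observe();print(s['time'],s['tool_pos'],s['tool_rot'])
for n,(r,c) in {'side':((90,260),(230,400)),'scene':((170,320),(150,300))}.items():
    p=cams.read_camera(n);cv2.imwrite(f'pics/{n}3.png',cv2.resize(p['color'][r[0]:r[1],c[0]:c[1],::-1],None,fx=3.5,fy=3.5))
E
```

```text
11.575 [ 0.50320028 -0.03614693  0.16535716] [-3.14085035  0.00783447  1.71891951]
```

View pics/side3.png

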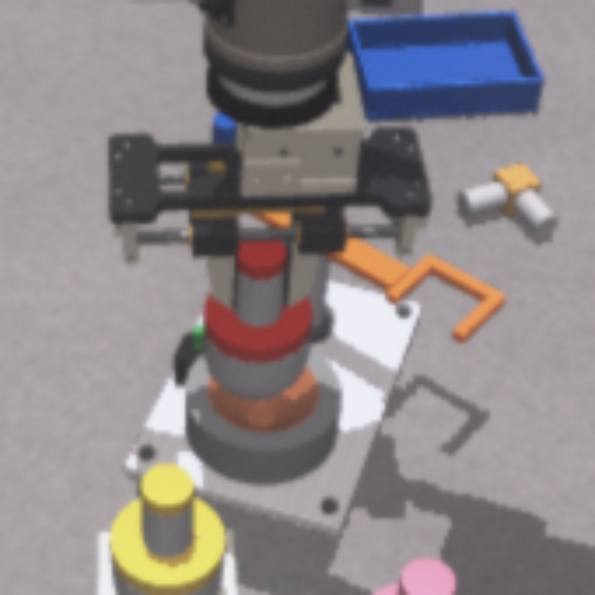

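View pics/scene3.png

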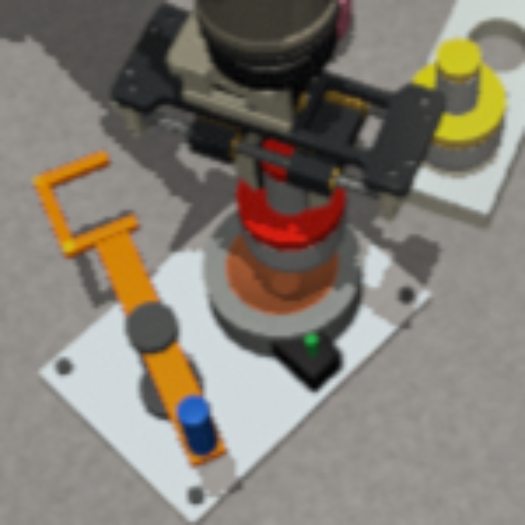

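Call:
servo_tool:
  targets: "-7 -7 0 0;0 0 0 0;0 0 0 0"

```text
time: 12.05
tool_pos: [0.497, -0.0453, 0.1664]
tool_rot: [3.141, 0.009, 1.718]
contact_force: [-0.3, -0.2, -4.5]
opening: 0.0316
```

Call:
servo_tool:
  targets: "0 0 8 0;0 0 8 0;0 0 8 0;0 0 6 0;0 0 3 0;0 0 0 0;0 0 0 0"

```text
time: 12.92
tool_pos: [0.497, -0.0455, 0.1305]
tool_rot: [3.142, 0.008, 1.718]
contact_force: [-0.1, -0.3, -5.7]
opening: 0.0314
```

Call:
servo_tool:
  targets: "0 0 3 0;0 0 2 0;0 0 1.5 0;0 0 0 0"

```text
time: 13.42
tool_pos: [0.4973, -0.0455, 0.124]
tool_rot: [3.141, 0.009, 1.718]
contact_force: [-0.3, 0.0, -5.0]
opening: 0.0315
```

```bash
python3 - <<'E'
from h import *
s=telemetry.observe();print(s['time'],s['tool_pos'],s['contact_force'])
a=cams.read_camera('scene');b=cams.read_camera('side')
for n,p,(r,c) in (('side',b,((130,230),(250,350))),('scene',a,((190,290),(170,270)))):
    i=cv2.resize(p['color'][r[0]:r[1],c[0]:c[1],::-1],None,fx=5,fy=5)
    cv2.imwrite(f'pics/{n}4.png',i)
E
```

```text
13.425 [ 0.49726369 -0.04554881  0.12404108] [-3.39354296e-01  8.86408942e-04 -4.96486464e+00]
```

View pics/side4.png

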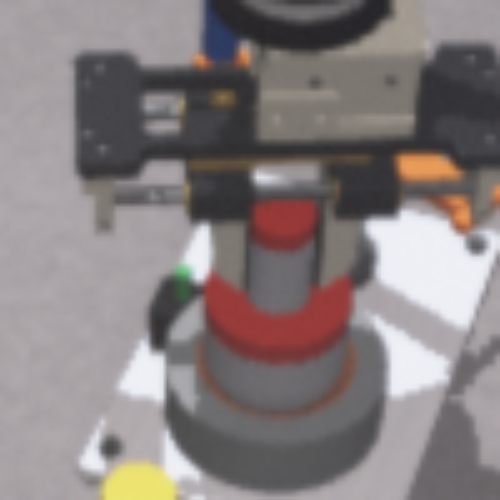

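Well centred and nearly home. I'll ease down until the weight is taken.

Call:
servo_tool:
  targets: "0 0 1 0;0 0 0 0;0 0 1 0;0 0 0 0"

```text
time: 14.02
tool_pos: [0.4974, -0.0459, 0.1235]
tool_rot: [3.14, 0.01, 1.718]
contact_force: [-0.8, 0.5, -3.2]
opening: 0.0315
```

Call:
servo_tool:
  targets: "0 0 1.5 0;0 0 1.5 0;0 0 0 0"

```text
time: 14.4
tool_pos: [0.4972, -0.0461, 0.1234]
tool_rot: [3.139, 0.011, 1.719]
contact_force: [-0.9, -0.0, -5.3]
opening: 0.0311
```

Call:
servo_tool:
  targets: "0 0 2.5 0;0 0 2 0;0 0 2 0"

```text
time: 14.78
tool_pos: [0.497, -0.0464, 0.1229]
tool_rot: [3.136, 0.013, 1.72]
contact_force: [-9.5, 1.8, 20.3]
opening: 0.0315
```

Call:
servo_tool:
  targets: "0 -1.5 -1 0;0 0 0 0"

```text
time: 15.02
tool_pos: [0.4958, -0.0466, 0.1236]
tool_rot: [3.135, 0.013, 1.719]
contact_force: [0.2, 0.0, -5.3]
opening: 0.0314
```

Call:
servo_tool:
  targets: "0 0 1.5 0;0 0 1.5 0;0 0 1.5 0"

```text
time: 15.4
tool_pos: [0.4961, -0.0463, 0.1222]
tool_rot: [3.134, 0.013, 1.719]
contact_force: [-7.2, 1.0, 17.0]
opening: 0.0314
```

Call:
servo_tool:
  targets: "0 -1.5 -1 0;0 0 0 0;0 0 1.5 0;0 0 1.5 0"

```text
time: 15.9
tool_pos: [0.4958, -0.0463, 0.122]
tool_rot: [3.132, 0.013, 1.719]
contact_force: [-9.3, 2.2, 24.2]
opening: 0.0312
```

Call:
servo_tool:
  targets: "0 -2 -1.5 0;0 -1 0 0;0 0 0 0"

```text
time: 16.27
tool_pos: [0.4938, -0.0467, 0.1235]
tool_rot: [3.129, 0.014, 1.719]
contact_force: [0.4, 0.8, -1.7]
opening: 0.0315
```

Call:
servo_tool:
  targets: "0 0 1.5 0;0 0 1.5 0;0 0 0 0"

```text
time: 16.65
tool_pos: [0.495, -0.0464, 0.1222]
tool_rot: [3.126, 0.014, 1.718]
contact_force: [-0.1, 0.2, -1.7]
opening: 0.0316
```

Call:
servo_tool:
  targets: "0 0 1.3 0;0 0 0.8 0"

```text
time: 16.9
tool_pos: [0.4951, -0.0464, 0.1221]
tool_rot: [3.125, 0.014, 1.719]
contact_force: [-2.5, 2.2, 9.9]
opening: 0.0316
```

Call:
servo_tool:
  targets: "0 0 0 0;0 0 0 0;0 0 0 0;0 0 0 0"
  hand: 0.5
  squeeze: 5

```text
time: 17.4
tool_pos: [0.4947, -0.0469, 0.1212]
tool_rot: [3.127, 0.015, 1.719]
contact_force: [-0.3, 0.1, -0.0]
opening: 0.0458
```

```bash
python3 - <<'E'
from h import *
s=telemetry.observe();print(s['time'],s['tool_pos'],s['contact_force'],s['opening'])
a=cams.read_camera('scene');b=cams.read_camera('side')
i=[cv2.resize(p['color'][r[0]:r[1],c[0]:c[1],::-1],None,fx=4,fy=4) for p,(r,c) in ((b,((130,230),(250,350))),(a,((190,290),(170,270))))]
cv2.imwrite('pics/c5.png',np.hstack(i))
E
```

```text
17.4 [ 0.49467472 -0.04687011  0.12121697] [-0.33041753  0.14779938 -0.04757994] 0.04584544156937946
```

View pics/c5.png

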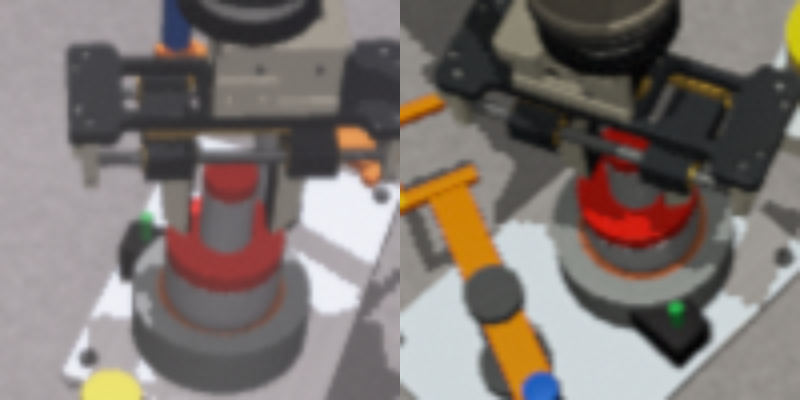

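Call:
servo_tool:
  targets: "0 0 0 0;0 0 -10 0;0 0 -10 0;0 0 -20 0;0 0 -20 0;0 0 -20 0;0 0 -20 0;0 0 -20 0;0 0 -10 0;0 0 0 0"
  hand: 0.55

```text
time: 18.75
tool_pos: [0.4926, -0.0451, 0.2613]
tool_rot: [3.122, 0.017, 1.719]
contact_force: [-0.3, 0.2, 0.2]
opening: 0.0506
```

```bash
python3 - <<'E'
from h import *
s=telemetry.observe();print(s['time'],s['tool_pos'],s['contact_force'],s['opening'])
a=cams.read_camera('scene');b=cams.read_camera('side')
i=[cv2.resize(p['color'][r[0]:r[1],c[0]:c[1],::-1],None,fx=2.6,fy=2.6) for p,(r,c) in ((b,((110,260),(240,390))),(a,((170,320),(150,300))))]
cv2.imwrite('pics/c6.png',np.hstack(i))
E
```

```text
18.75 [ 0.49255555 -0.04506496  0.2612629 ] [-0.28604454  0.22708304  0.16905665] 0.05059205656460328
```

View pics/c6.png

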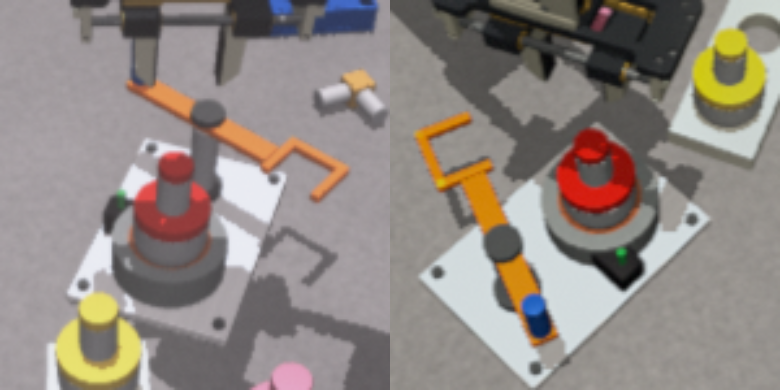

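```bash
python3 - <<'E'
from h import *
np.set_printoptions(precision=4,suppress=True)
a=cams.read_camera('scene');b=cams.read_camera('side')
print(tri([(a,(227.7,224)),(b,(307.7,171.7))]))
E
```

```text
[ 0.4962 -0.0444  0.1515]
```

Call:
servo_tool:
  targets: "0 0 0 -0.16;0 0 0 -0.16;0 0 0 -0.16;0 0 0 -0.16;0 0 0 -0.16;0 0 0 0"
  hand: 0.45

```text
time: 19.7
tool_pos: [0.4902, -0.0446, 0.2548]
tool_rot: [-3.138, 0.014, 2.543]
contact_force: [-0.7, -0.1, 0.0]
opening: 0.0412
```

Call:
servo_tool:
  targets: "-22 -17 0 0;-22 -17 0 0;-22 -17 0 0;-22 -17 0 0;-22 -17 0 0;-19 -16 0 0;0 0 0 0;0 0 0 0"

```text
time: 20.7
tool_pos: [0.5386, -0.2045, 0.2525]
tool_rot: [-3.138, 0.006, 2.515]
contact_force: [-0.5, -0.1, -0.1]
opening: 0.0413
```

```bash
python3 - <<'E'
from h import *
np.set_printoptions(precision=4,suppress=True)
s=telemetry.observe();print(s['tool_pos'],s['tool_rot'])
p=cams.read_camera('wrist');cv2.imwrite('pics/w7.png',p['color'][:,:,::-1])
print(proj(p,(.5395,-.2005,.167)))
E
```

```text
[ 0.5386 -0.2045  0.2525] [-3.1379  0.0059  2.5153]
[286.3938 217.3884]
```

View pics/w7.png

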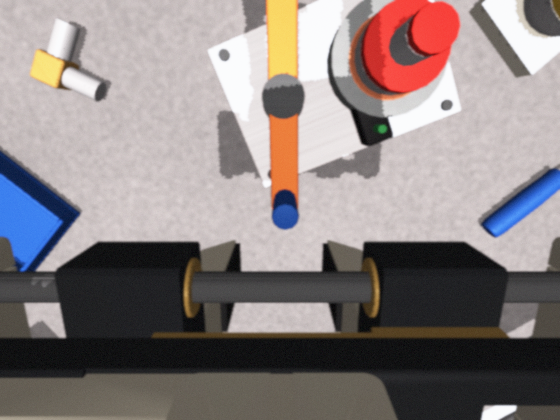

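Call:
servo_tool:
  targets: "2 4 0 0;0 0 15 0;0 0 15 0;0 0 15 0;0 0 5 0;0 0 0 0"

```text
time: 21.5
tool_pos: [0.5386, -0.1971, 0.1979]
tool_rot: [-3.138, 0.003, 2.517]
contact_force: [0.4, -0.3, -0.3]
opening: 0.0415
```

Call:
servo_tool:
  targets: "-2.5 -2 0 0;0 0 0 0;0 0 12 0;0 0 12 0;0 0 12 0;0 0 12 0;0 0 8 0;0 0 0 0"

```text
time: 22.5
tool_pos: [0.5395, -0.2008, 0.138]
tool_rot: [-3.138, 0.003, 2.517]
contact_force: [-0.1, -0.0, -0.1]
opening: 0.0411
```

Call:
servo_tool:
  targets: "0.4 -8.5 0 0.1;0.4 -8.5 0 0.1;0.4 -8.5 0 0.1;0.4 -8.5 0 0.1;0.4 -8.5 0 0.1;0 0 0 0"

```text
time: 23.25
tool_pos: [0.509, -0.2278, 0.1397]
tool_rot: [3.138, 0.008, 2.003]
contact_force: [0.2, -0.1, -0.4]
opening: 0.041
```

```bash
cat > arc.py <<'E'
from h import *
s=telemetry.observe();p=s['tool_pos'];d=p[:2]-np.array([.4695,-.1505])
print('t',s['time'],'r',np.hypot(*d),'ang to shut',np.degrees(np.arctan2(d[1],d[0]))+104.9,'yaw-ideal deg',np.degrees(s['tool_rot'][2])-(np.degrees(np.arctan2(d[1],d[0]))+180),'z',p[2])
E
python3 arc.py
```

```text
t 23.25 r 0.08680027758689164 ang to shut 41.95589605758011 yaw-ideal deg -2.3140574947865247 z 0.1397236575380539
```

Tracking well. On with the arc.

Call:
servo_tool:
  targets: "0.8 -8.5 0 0.09;0.8 -8.5 0 0.09;0.8 -8.5 0 0.09;0.8 -8.5 0 0.09;0.8 -8.5 0 0.09;0 0 0 0"

```text
time: 24.0
tool_pos: [0.4721, -0.236, 0.142]
tool_rot: [3.123, 0.011, 1.554]
contact_force: [0.9, 0.5, -0.3]
opening: 0.0412
```

```bash
python3 arc.py
```

```text
t 24.0 r 0.08550584523333105 ang to shut 16.614756186100692 yaw-ideal deg -2.6971131984166448 z 0.14204104287747749
```

Call:
servo_tool:
  targets: "0.3 -8 0 0.09;0.3 -8 0 0.09;0.3 -7 1 0.08;0 0 0 0"

```text
time: 24.5
tool_pos: [0.4527, -0.2339, 0.1421]
tool_rot: [3.114, 0.008, 1.301]
contact_force: [-0.5, -0.1, 0.6]
opening: 0.0411
```

```bash
python3 arc.py
```

```text
t 24.5 r 0.08505622098386452 ang to shut 3.5364318136750654 yaw-ideal deg -4.122062627987802 z 0.14211040695120197
```

Call:
servo_tool:
  targets: "0.2 -4 0 0.03;0.2 -4 0 0.03;0 0 0 0"

```text
time: 24.88
tool_pos: [0.4461, -0.2318, 0.1423]
tool_rot: [3.111, 0.007, 1.242]
contact_force: [0.8, -0.1, -0.2]
opening: 0.0412
```

```bash
python3 arc.py
```

```text
t 24.875 r 0.08463585204080246 ang to shut -1.1220392194817208 yaw-ideal deg -2.818747846026369 z 0.14234511728761773
```

Call:
servo_tool:
  targets: "0.2 -4 0 0.03;0.2 -4 0 0.02;0 0 0 0"

```text
time: 25.25
tool_pos: [0.4394, -0.2293, 0.1423]
tool_rot: [3.107, 0.006, 1.188]
contact_force: [4.0, -1.6, -1.5]
opening: 0.0414
```

```bash
python3 arc.py;python3 - <<'E'
from h import *
a=cams.read_camera('scene');b=cams.read_camera('side')
i=[cv2.resize(p['color'][r[0]:r[1],c[0]:c[1],::-1],None,fx=2.6,fy=2.6) for p,(r,c) in ((b,((110,260),(240,390))),(a,((170,320),(150,300))))]
cv2.imwrite('pics/c8.png',np.hstack(i))
E
```

```text
t 25.25 r 0.08437410864412141 ang to shut -6.0092251184364756 yaw-ideal deg -1.0041457760990653 z 0.1423448737571085
```

View pics/c8.png

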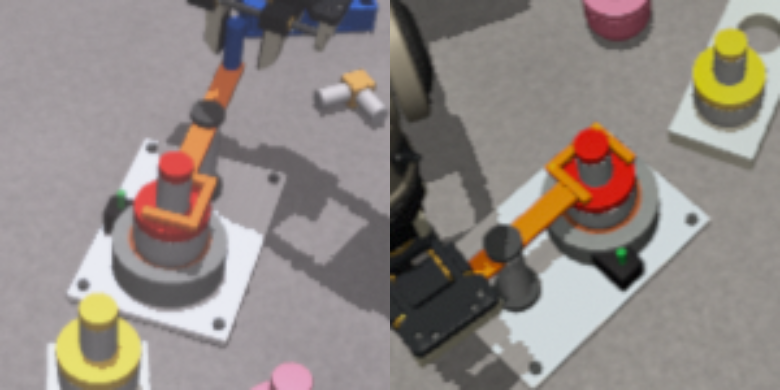

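Call:
servo_tool:
  targets: "0 -3 0 0;0 -3 0 0;0 0 0 0"

```text
time: 25.72
tool_pos: [0.4377, -0.2286, 0.1422]
tool_rot: [3.098, 0.006, 1.188]
contact_force: [9.4, -3.8, -6.9]
opening: 0.0451
```

Call:
servo_tool:
  targets: "0 -3 0 0;0 -2 0 0;0 0 0 0"
  squeeze: 20

```text
time: 26.1
tool_pos: [0.4401, -0.2296, 0.1422]
tool_rot: [3.081, 0.007, 1.186]
contact_force: [2.2, -0.2, -0.3]
opening: 0.0417
```

Call:
servo_tool:
  targets: "0 4 0 0;0 4 0 0;0 0 0 0"

```text
time: 26.48
tool_pos: [0.4464, -0.2316, 0.1422]
tool_rot: [3.086, 0.006, 1.186]
contact_force: [0.2, 0.7, -0.4]
opening: 0.0414
```

```bash
python3 arc.py
```

```text
t 26.475 r 0.08436678288962592 ang to shut -1.0120186724696936 yaw-ideal deg -6.1273103147190255 z 0.1421884208047136
```

Call:
servo_tool:
  targets: "0 0 0 0;0 0 0 0;0 0.6 -10 0;0 0.6 -12 0;0 0.6 -12 0;0 0.6 -15 0;0 0.6 -15 0;0 0 -20 0;0 0 -20 0;0 0 0 0;0 0 0 0"
  hand: 0.7

```text
time: 27.85
tool_pos: [0.4437, -0.2299, 0.2553]
tool_rot: [3.081, 0.007, 1.186]
contact_force: [-0.0, -0.6, 0.2]
opening: 0.0642
```

```bash
python3 - <<'E'
from h import *
np.set_printoptions(precision=4,suppress=True)
s=telemetry.observe();print(s['time'],s['tool_pos'],s['contact_force'])
a=cams.read_camera('scene');b=cams.read_camera('side');w=cams.read_camera('wrist')
i=[cv2.resize(p['color'][r[0]:r[1],c[0]:c[1],::-1],None,fx=2.6,fy=2.6) for p,(r,c) in ((b,((110,260),(240,390))),(a,((170,320),(150,300))))]
cv2.imwrite('pics/c9.png',np.hstack(i));cv2.imwrite('pics/w9.png',w['color'][:,:,::-1])
print('handle if shut',proj(a,(.448,-.2325,.1395)),proj(b,(.448,-.2325,.1395)),proj(w,(.448,-.2325,.167)))
print('vessel cap',proj(a,(.495,-.046,.15)),proj(b,(.495,-.046,.15)))
E
```

```text
27.85 [ 0.4437 -0.2299  0.2553] [-0.0172 -0.6208  0.1508]
handle if shut [161.8109 283.7841] [330.0777 126.725 ] [280.8098 219.6136]
vessel cap [226.4267 224.4645] [307.7467 171.8541]
```

View pics/c9.png

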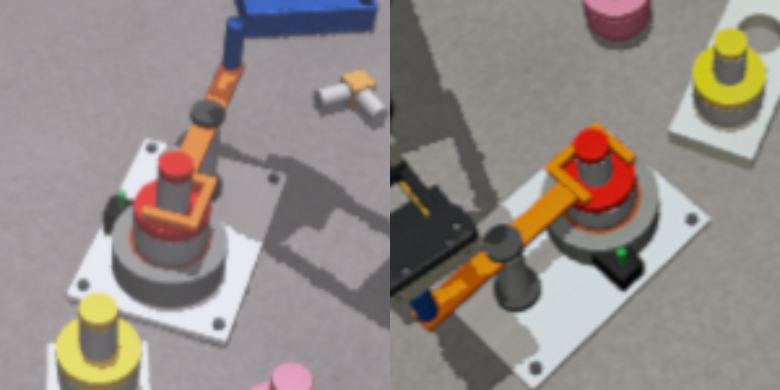

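View pics/w9.png

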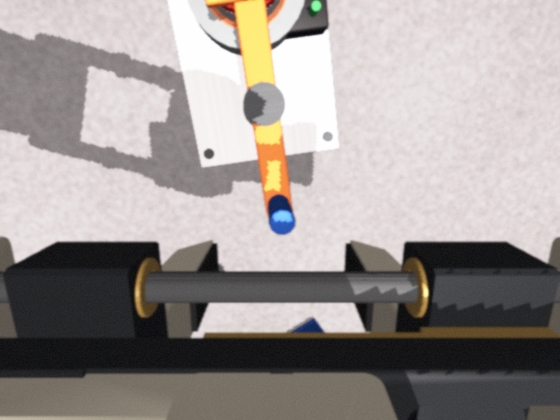

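The handle's top is at (282, 216) in the wrist picture, against (281, 220) predicted for shut. The fork lies round the red neck, and the gripper is clear.

```bash
python3 -c "
from cell import robot;print(robot.hand_in())"
```

```text
the job is handed in; nothing more can be done
None
```

I lifted the red vessel out of the block by its neck, lowered it into the copper bowl and let go of it. I then swung the fork shut by its blue handle and raised the gripper clear. I handed in at about 28 s of the 53 s allowed; the hand-in gives no verdict.

**Vessel:** While the vessel was going in, the bowl turned out to be about 2 mm nearer the base in x than my camera estimate. I shifted to suit, with the force on the tool peaking at about 25 N. After release the cap top measured about 151.5 mm up, against 149.9 mm expected fully home. It was on the bowl's axis to within about 2 mm and looked upright.

**Fork:** It was pushed until it stood firm, at about 10 N on the tool. The handle then sat within about 2 mm of its computed shut position, and the side and scene pictures show the fork round the neck.

**Other vessels:** I moved nothing near the green and yellow vessels. Yellow still stood in its place in the last pictures; green was outside the cropped view and I did not look at it again after gripping the red one. The contact force was near zero before hand-in. None of these checks failed.

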